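Store two light-sensitive stain bottles in the free cells of the dark chest

ROBOT

A 6-joint arm with a two-finger parallel gripper is mounted at the origin on the work surface. World frame = base frame: x ahead of the robot, y to its left, z up, the work surface at z = 0. Lengths are in m, angles in rad, forces in N, time in s.
With the tool pointing down it reaches from about 0.375 to 0.9 m from the base axis. Payload 3.1 kg.
Tool frame: the origin (TCP) lies midway between the tips of the shut fingers; the grasp point (between the pads) lies 19 mm behind it; x points along the fingers, y is the direction in which the jaws open and shut, and the axes are right-handed (so a half turn about x gives the same grasp; the last joint's range is limited). The gripper opens to 87 mm and grips with 3 to 60 N. Pads are 19 mm wide; open, the fingers measure 117 mm over their backs; the gripper's body (75 mm by 190 mm) begins 51 mm behind the grasp point.
Start: joints at [-1.361, 0.527, 1.433, -0, 1.181, -0.178], TCP at [0.236, -0.579, 0.223] pointing down, gripper open.
Joint ranges: [-3.08, 3.08], [-0.75, 2.2], [0.22, 2.44], [-1.43, 4.57], [0, 2.65], [-2.85, 2.85]. Speed limits (rad/s): [2.79, 2.79, 3.14, 3.14, 3.14, 3.14].

INTERFACE

Orientations are given as a unit quaternion [x, y, z, w].
In Python, from rig import get_obs, imaging, robot gives the robot as it stands.
- The arm moves only by the shell command python3 -m inch 'ROWS' [FORCE]. ROWS is JSON, a list of rows, each a list of 3 entries, a list of its own where there are three numbers: the finger opening in mm, from 0 to 87, then the shift along the tool's x, y, z in mm, then the turn, a rotation vector about the tool's x, y, z in degrees. In form: [[grip, [dx, dy, dz], [wx, wy, wz]], ...]. A call has 1 to 12 rows; each row shifts and turns the pose as measured when the row begins, along the tool's axes as they then stand; what a row does not reach is not made up. A row lasts 1/8 s, in which the tool goes at most 62.5 mm and 10.7 degrees, less where a joint would pass 70% of its speed; a pose out of reach is approached as far as the arm can. A call with a gripper value outside its range is refused whole. The fingers move at their own pace and stop on an object; FORCE is the grip in N (left out, the last holds). Time passes only in rows, so rows that do not move let the fingers close. It gives the time, the measured TCP pose, the force and the opening at its end, in the units of the state.
- get_obs(): the state, without advancing time (a new reading comes with each control period).
- imaging.camera(name): name is "side" or "top" or "wrist"; returns the picture (384x512x3 uint8, red, green, blue); there is no depth.
- imaging.camera_params(name): a dict with "camera_matrix" (3x3 intrinsics, pixels), "xyz" and "rotation" of the camera in the world. Camera axes: x right, y down, z forward; pixel columns grow to the right and rows downward; lengths in m; the calibration is good to about 2 mm. The wrist camera is an equidistant fisheye: a pixel r from the principal point sees the ray r / f radians off the axis. A picture is of the moment at which its call begins: read the wrist's pose just before it. camera_params takes no time and is no camera call; for the wrist camera it gives the pose at the moment of the call.
- robot.hand_in(): hands the job in, once; it reports no verdict.
Trained networks look in the newest picture that a camera, given by its name, has taken for a name from the list of things; names that differ only in an ending like _2 or _b are one class to them, and where a whole thing is asked for, a point or a joint stands for the part that bears it (a point fixed in the world has none). Each returns a list of dicts, best first, with "confidence" (0 to 1); they miss things now and then, are a little off and sometimes report something else, mostly with a low value. They report only what shows in the picture. A call takes as long as a camera call. They do not tell look-alikes from the thing itself.
- imaging.cut_out(camera, target): "pixels" (384x512 bool, what is visible of it) and "box" ([centre column, centre row, width, height] in pixels, round what is visible of it).
- imaging.tip_of(camera, target): "pixel" ([column, row] in pixels: a listed point, or the origin of a listed thing).
The state is a dict: "time": time; "q": joint angles; "joint_velocities": joint speeds; "joint_torque": joint torques, N m; "position": TCP position; "tool_rot": TCP orientation; "ft_force": force on the tool from outside, world axes, zero at the start; "moment": the same for the moment, N m; "grip_width": finger opening in m.
Only numpy, scipy, OpenCV 4.12 (cv2) and the standard library are available. Lean on these libraries where they do the work, as an engineer would, in place of code of your own. Each camera call takes 0.05 s, during which the arm holds its last target. There are 200 camera calls.

TASK

Put the two amber stain bottles with teal labels away in the dark chest: three of its six cells are already taken and the shutters hide which, so the free ones have to be found by feel. Start each bottle upright in a free cell of its own and press it down until it stands on the cell floor and the shutters have closed over it. Leave the oil bottle, the slide box and the wash bottle where they are, standing as they are.

Things in the scene. Friction and masses are not known exactly. Their poses are not given: they have to be found in the camera images.
- chest: light-tight storage chest, fixed to the bench: cream box 140 mm (its x) by 196 mm (its y), flat black top cover 125 mm above the bench. Origin: centre of its underside at bench level; z up. Six cells in two rows of three: centres at x = -28 and +28 mm, y = -56, 0 and +56 mm. Three are empty, three hold a stored bottle, different every time.
- cover_mid (a point): centre of the top face of the chest's cover, axes as the chest. Over every cell centre the 8 mm thick cover has a 46 mm square port, sides along the chest's x and y, closed by a grey shutter. In a taken cell the cap of a stored bottle (same size as the new ones) is 31 mm below this face; in an empty one nothing is met down to the floor, 115 mm below it.
- shutter_mid (a point): middle of one closed shutter (cell x = -28, y = 0 mm), 1.5 mm below the cover's top. Every shutter is two sprung leaves hinged at the port's -x and +x sides, meeting at its middle; they swing down only, hang 27 mm below the cover's top when open, and close by themselves. Fingertips push one open with about 2 N, a bottle with about 5 N; a bottle let go about 50 mm deep is held by the leaves and slides on down when pressed with a few N.
- floor_mid (a point): point on the chest's centre line at the height of the cell floors, 10 mm above the bench, axes as the chest. Below the cover each cell is 52 mm square. A bottle standing on the floor has its cap 31 mm below the cover's top, and the shutter closes over it.
- stain_a: amber glass stain bottle with black cap and teal label, to be stored: a plain upright cylinder of 40 mm diameter, 84 mm high in all, base edge bevelled 3 mm by 4 mm, cap also 40 mm wide (top 16 mm, flat on top), about 85 g. Origin: centre of its underside, z up along its axis. It starts standing on the bench.
- stain_b: second amber glass stain bottle with black cap and teal label, to be stored: a plain upright cylinder of 40 mm diameter, 84 mm high in all, base edge bevelled 3 mm by 4 mm, cap also 40 mm wide (top 16 mm, flat on top), about 85 g. Origin: centre of its underside, z up along its axis. It starts standing on the bench.
- oil_bottle: bystander: small clear glass immersion-oil bottle with a white cap and a yellow band, 30 mm diameter, 60 mm high, standing on the bench. Origin: centre of its underside.
- slide_box: bystander: closed blue slide box lying on the bench, 87 mm (x) by 102 mm (y) by 34 mm high. Origin: centre of its underside.
- wash_bottle: bystander: white wash bottle with green band and cap, 64 mm diameter, 140 mm high to the cap, with a thin bent spout up to 175 mm that reaches 58 mm along its -x. Origin: centre of its underside.
Not all that is in view belongs to the job. Of the things that look like the chest, the smaller one is meant.

How it is judged:
At the end, for the whole second after the job is handed in: Both teal-labelled stain bottles stand upright (within 0.15 rad) and at rest inside the chest, each in a cell with its underside on the cell floor (at most 5 mm above it) (x of stain_a in the frame of chest between -0.056 and 0.056 m and y of stain_a in the frame of chest between -0.084 and 0.084 m and z of stain_a in the frame of chest between 0.006 and 0.015 m and angle between each of stain_a, stain_b's own z axis and vertical below 0.15 rad and linear speed of each of stain_a, stain_b below 0.03 m/s and x of stain_b in the frame of chest between -0.056 and 0.056 m and y of stain_b in the frame of chest between -0.084 and 0.084 m and z of stain_b in the frame of chest between 0.006 and 0.015 m); the robot touches nothing.
It fails at once if the oil bottle is moved by more than 25 mm or tipped by more than 0.4 rad (distance of oil_bottle from where it was at the start of the episode above 0.025 m or angle between oil_bottle's own z axis and vertical above 0.4 rad).
It fails at once if the slide box is moved by more than 25 mm or tipped by more than 0.4 rad (distance of slide_box from where it was at the start of the episode above 0.025 m or angle between slide_box's own z axis and vertical above 0.4 rad).
It fails at once if the wash bottle is moved by more than 25 mm or tipped by more than 0.4 rad (distance of wash_bottle from where it was at the start of the episode above 0.025 m or angle between wash_bottle's own z axis and vertical above 0.4 rad).
It also fails if it takes over 72 s, if anything falls off the work surface, if the arm or the gripper's body presses on something with over 40 N, if the wrist force passes 120 N, or if a joint passes its speed limit or range.

## Working session

There is one attempt and no reset: what is moved stays moved. The work goes in short steps, Python scripts to look and compute and a shell command to move; the robot and the scene stay as the last step left them, time stands still between calls to the robot, and variables do not carry over. Pictures are saved under pics/ and viewed, about 8 in all and at most 12, crops included, and the job is handed in when it is done.

```bash
mkdir -p pics; ls
python3 - <<'E'
from rig import get_obs, imaging
import cv2,numpy as np
print(get_obs())
a=imaging.camera("top");b=imaging.camera("side")
cv2.imwrite("pics/1.png",cv2.cvtColor(a,cv2.COLOR_RGB2BGR));cv2.imwrite("pics/2.png",cv2.cvtColor(b,cv2.COLOR_RGB2BGR))
for c in("top","side"):
    print(c,imaging.camera_params(c))
    for t in("chest","cover_mid","shutter_mid","stain_a","oil_bottle","slide_box","wash_bottle"):
        print(t,[(np.round(d["pixel"],1).tolist(),round(d["confidence"],2)) for d in imaging.tip_of(c,t)],[(np.round(d["box"]).tolist(),round(d["confidence"],2)) for d in imaging.cut_out(c,t)] if t in("stain_a","chest") else "")
E
```

```text
pics
{'time': 0.0, 'q': array([-1.36150253e+00,  5.28474904e-01,  1.43390223e+00, -3.02013417e-05,
        1.18138066e+00, -1.78499420e-01]), 'joint_velocities': array([ 0.00073009,  0.00162575, -0.00019942, -0.00149646, -0.00047634,
       -0.00043947]), 'joint_torque': array([-2.00835444e-06, -4.40039527e+01, -1.76592493e+01,  6.31970144e-02,
        5.82344912e-02, -1.73667809e-04]), 'position': array([ 0.23620675, -0.57785648,  0.22156629]), 'tool_rot': array([-0.69383337, -0.13701727,  0.69387669, -0.13548678]), 'ft_force': array([-0.81819829,  1.15410148,  0.1061055 ]), 'moment': array([-0.01384681,  0.02374738, -0.02063422]), 'grip_width': 0.08704991504262471}
top {'camera_matrix': array([[442.48137025,   0.        , 261.02368871],
       [  0.        , 442.48137025, 195.69707467],
       [  0.        ,   0.        ,   1.        ]]), 'xyz': array([0.3693335 , 0.03215294, 1.73832993]), 'rotation': array([ 0.71224634, -0.70074736,  0.02660306, -0.03083114])}
chest [([268.4, 178.2], 0.74), ([141.1, 249.4], 0.58)] [([136.0, 251.0, 89.0, 78.0], 0.76), ([270.0, 175.0, 64.0, 56.0], 0
[... 402 characters left out ...]
[  0.        , 426.7231288 , 186.26743365],
       [  0.        ,   0.        ,   1.        ]]), 'xyz': array([ 1.16978936, -0.55802693,  1.04942071]), 'rotation': array([ 0.8445317 ,  0.39077421, -0.1515676 , -0.33330015])}
chest [([268.6, 219.8], 0.86), ([310.0, 112.1], 0.84), ([289.8, 151.8], 0.55), ([266.0, 197.5], 0.38)] [([268.0, 211.0, 78.0, 74.0], 0.67)]
cover_mid [([268.5, 197.9], 0.84), ([315.5, 84.9], 0.58)] 
shutter_mid [([261.0, 189.2], 0.91), ([311.0, 76.4], 0.56)] 
stain_a [([292.1, 149.8], 0.7), ([326.5, 167.8], 0.6)] [([295.0, 141.0, 14.0, 20.0], 0.61), ([330.0, 158.0, 14.0, 23.0], 0.51)]
oil_bottle [([163.9, 244.9], 0.62)] 
slide_box [] 
wash_bottle [([168.4, 318.4], 0.92)]
```

Run:
```python
import cv2,numpy as np
a=cv2.imread("pics/1.png")[100:310,80:420];b=cv2.imread("pics/2.png")[50:350,120:400]
a=cv2.resize(a,(800,494));cv2.imwrite("pics/1b.png",a)
cv2.imwrite("pics/2b.png",cv2.resize(b,(560,600),interpolation=cv2.INTER_CUBIC))
```

```text
(no output)
```

View pics/1b.png

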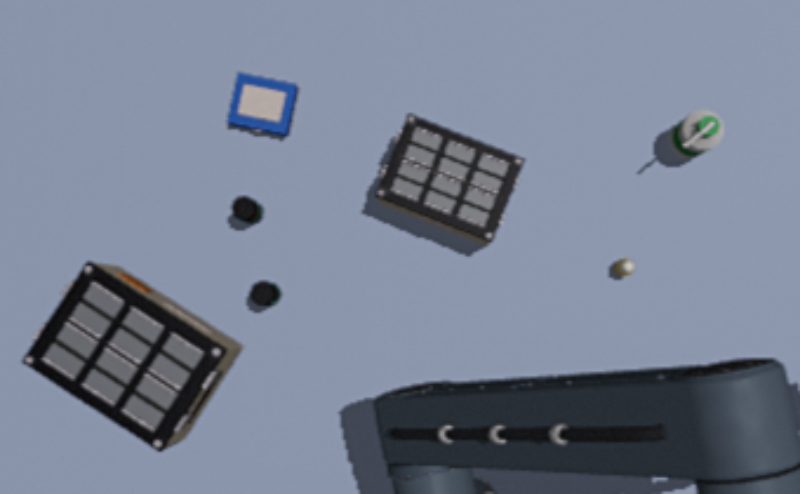

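View pics/2b.png

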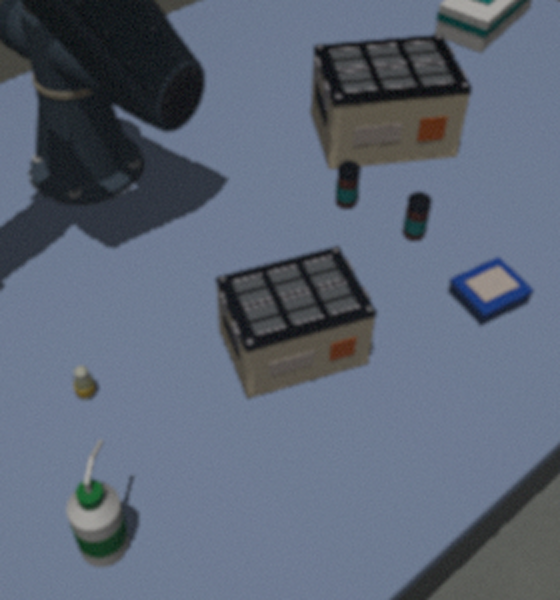

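Candidates. Chests: top (270,176), about 64 px wide, and top (136,251), about 89 px wide. The first is smaller, so it fits. Stain bottles: top (184,189) and (193,225), the only two, to be checked for teal labels. The third box (side view, top right) is neither.

```bash
cat > h.py <<'E'
import numpy as np,cv2
from scipy.spatial.transform import Rotation as R
from rig import get_obs,imaging
def ray(c,px,p=None):
    p=p or imaging.camera_params(c);K=p["camera_matrix"];r=np.asarray(p["rotation"],float)
    r=R.from_quat(r).as_matrix() if r.size==4 else r
    u=(px[0]-K[0,2])/K[0,0];v=(px[1]-K[1,2])/K[1,1]
    if c=="wrist":
        t=np.hypot(u,v);s=np.sin(t)/max(t,1e-9);d=np.array([u*s,v*s,np.cos(t)])
    else: d=np.array([u,v,1.])
    d=r@d;return np.asarray(p["xyz"]),d/np.linalg.norm(d)
def plane(c,px,z,p=None):
    o,d=ray(c,px,p);return o+d*(z-o[2])/d[2]
def tri(rays):
    A=0;b=0
    for o,d in rays:
        M=np.eye(3)-np.outer(d,d);A=A+M;b=b+M@o
    x=np.linalg.solve(A,b);return x,[round(1e3*np.linalg.norm(np.cross(d,x-o)),1) for o,d in rays]
E
python3 - <<'E'
from h import *
np.set_printoptions(precision=4,suppress=True)
print("cover",tri([ray("top",(270.4,176.6)),ray("side",(268.5,197.9))]))
print("shut",tri([ray("top",(267.1,182.4)),ray("side",(261,189.2))]))
for s in((187.6,188.6),(194.6,223.9)):
  for t in((292.1,149.8),(326.5,167.8)):
    print("stain",s,t,tri([ray("top",s),ray("side",t)]))
for t in((292.1,149.8),(326.5,167.8)): print(plane("side",t,0))
for n,t in(("oil",(342.2,212.2)),("slide",(193.6,142.8)),("wash",(369.6,159.6))): print(n,plane("top",t,0.02))
# cover from dark pixels
a=cv2.imread("pics/1.png");g=a.max(2)
m=np.zeros_like(g);m[135:215,230:310]=(g[135:215,230:310]<70)*255
m=cv2.morphologyEx(m,cv2.MORPH_CLOSE,np.ones((11,11),np.uint8))
c=max(cv2.findContours(m,0,2)[0],key=cv2.contourArea);r=cv2.minAreaRect(c);print(r)
P=np.array([plane("top",q,.125)[:2] for q in cv2.boxPoints(r)]);print(P,P.mean(0))
for i in range(4):
  e=P[(i+1)%4]-P[i];print(np.linalg.norm(e),np.degrees(np.arctan2(e[1],e[0])))
b=cv2.imread("pics/2.png")[120:190,270:360];cv2.imwrite("pics/3.png",np.hstack([cv2.resize(b,(540,420),interpolation=2),cv2.resize(a[135:215,230:310],(420,420))[:, :260]]))
E
```

```text
cover (array([0.575 , 0.0123, 0.116 ]), [np.float64(3.6), np.float64(3.6)])
shut (array([0.547 , 0.0181, 0.1269]), [np.float64(4.3), np.float64(4.3)])
stain (187.6, 188.6) (292.1, 149.8) (array([0.4902, 0.2713, 0.1074]), [np.float64(54.7), np.float64(54.7)])
stain (187.6, 188.6) (326.5, 167.8) (array([0.5332, 0.3328, 0.0044]), [np.float64(0.9), np.float64(0.9)])
stain (194.6, 223.9) (292.1, 149.8) (array([0.3946, 0.2998, 0.0122]), [np.float64(1.1), np.float64(1.1)])
stain (194.6, 223.9) (326.5, 167.8) (array([ 0.4418,  0.3561, -0.0781]), [np.float64(60.8), np.float64(60.8)])
[0.3849 0.3089 0.    ]
[0.5301 0.3358 0.    ]
oil [ 0.45   -0.2725  0.02  ]
slide [0.7139 0.3125 0.02  ]
wash [ 0.6578 -0.3793  0.02  ]
((269.96551513671875, 175.58619689941406), (53.48025131225586, 37.88184356689453), 21.801410675048828)
[[ 0.5451  0.1277]
 [ 0.6764  0.0785]
 [ 0.6054 -0.1054]
 [ 0.4751 -0.0552]] [0.5755 0.0114]
0.14027470310733578 -20.547810589519425
0.19708479375089077 -111.13130681074757
0.13967165043165797 158.943186281963
0.19583877125931612 69.04303260549825
```

View pics/3.png

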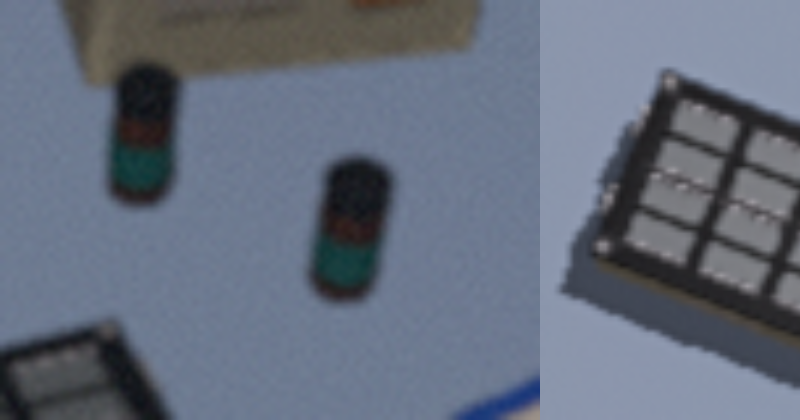

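```bash
cat >> h.py <<'E'
C0=np.array([0.5755,0.0114]);YAW=-20.8
import os,json
if os.path.exists("c.json"): C0,YAW=json.load(open("c.json"));C0=np.array(C0)
def cell(x,y):
    a=np.radians(YAW);return C0+np.array([[np.cos(a),-np.sin(a)],[np.sin(a),np.cos(a)]])@[x,y]
def go(target,yaw=None):
    """print shift (mm, in tool axes) to world target, tilt-correcting turn (deg rotvec) so that tool x is down and tool y at yaw deg (mod 180)"""
    o=get_obs();M=R.from_quat(o["tool_rot"]).as_matrix()
    d=1e3*M.T@(np.asarray(target)-o["position"])
    y0=np.degrees(np.arctan2(M[1,1],M[0,1]));yaw=y0 if yaw is None else yaw
    yw=y0+(yaw-y0+90)%180-90;a=np.radians(yw)
    y=np.array([np.cos(a),np.sin(a),0]);x=np.array([0,0,-1.]);T=np.column_stack([x,y,np.cross(x,y)])
    print("t%.2f"%o["time"],"pos",np.round(o["position"],4),"yaw",round(y0,1),"shift",np.round(d,1),"turn",np.round(np.degrees(R.from_matrix(M.T@T).as_rotvec()),1),"q6 %.2f"%o["q"][5],"F",np.round(o["ft_force"],1),"w %.1f"%(1e3*o["grip_width"]))
E
python3 - <<'E'
from h import *
for yaw in(69.2,-20.8): go([*C0,.25],yaw)
print(imaging.camera_params("wrist"),R.from_quat(get_obs()["tool_rot"]).as_matrix().round(3))
E
```

```text
t1.00 pos [ 0.2364 -0.5786  0.2226] yaw -67.8 shift [ -27.5 -417.9 -537. ] turn [43. -0. -0.] q6 -0.18 F [ 0.  -1.3  0.2] w 87.1
t1.00 pos [ 0.2364 -0.5786  0.2226] yaw -67.8 shift [ -27.5 -417.9 -537. ] turn [-47.   0.  -0.] q6 -0.18 F [ 0.  -1.3  0.2] w 87.1
{'camera_matrix': array([[297.31863964,   0.        , 254.88165215],
       [  0.        , 297.31863964, 192.08912372],
       [  0.        ,   0.        ,   1.        ]]), 'xyz': array([ 0.29796451, -0.55297623,  0.38399716]), 'rotation': array([ 0.82341779, -0.55345177, -0.06999105,  0.1038053 ])} [[ 0.     0.378 -0.926]
 [-0.    -0.926 -0.378]
 [-1.     0.     0.   ]]
```

```bash
python3 -m inch '[[87,[-6.4,-35,-45],[0,0,0]],[87,[-6.4,-35,-45],[0,0,0]],[87,[-6.4,-35,-45],[0,0,0]],[87,[-6.4,-35,-45],[0,0,0]],[87,[-6.4,-35,-45],[0,0,0]],[87,[-6.4,-35,-45],[0,0,0]],[87,[-6.4,-35,-45],[0,0,0]],[87,[-6.4,-35,-45],[0,0,0]],[87,[-6.4,-35,-45],[0,0,0]],[87,[-6.4,-35,-45],[0,0,0]],[87,[-6.4,-35,-45],[0,0,0]],[87,[-6.4,-35,-45],[0,0,0]]]'
python3 -c "
from h import *
go([*C0,.30],69.2)"
```

```text
time: 2.5
position: [0.5892, 0.0256, 0.302]
tool_rot: [0.697, 0.13, -0.692, 0.136]
ft_force: [0.4, 0.5, 0.4]
grip_width: 0.0868
t2.50 pos [0.5892 0.0256 0.302 ] yaw -68.3 shift [ 2.   8.1 18. ] turn [42.5 -0.5 -0.4] q6 1.05 F [0.4 0.5 0.4] w 86.8
```

```bash
python3 -m inch '[[87,[2,8,18],[10.6,0,0]],[40,[0,0,0],[10.6,0,0]],[0,[0,0,0],[10.6,0,0]],[0,[0,0,0],[10.6,0,0]]]'
python3 - <<'E'
from h import *
go([*C0,.30],69.2)
p=imaging.camera_params("wrist");a=imaging.camera("wrist");cv2.imwrite("pics/4.png",cv2.cvtColor(a,cv2.COLOR_RGB2BGR))
for t in("cover_mid","shutter_mid"):
  for d in imaging.tip_of("wrist",t): print(t,d["pixel"],d["confidence"],plane("wrist",d["pixel"],.125,p))
from h import *
# project predicted port corners
Rm=R.from_quat(p["rotation"]).as_matrix();K=p["camera_matrix"]
def proj(P):
    c=Rm.T@(np.array(P)-p["xyz"]);t=np.arctan2(np.hypot(*c[:2]),c[2]);s=K[0,0]*t/np.hypot(*c[:2]);return (int(round(K[0,2]+c[0]*s)),int(round(K[1,2]+c[1]*s)))
im=cv2.cvtColor(a,cv2.COLOR_RGB2BGR)
for x in(-.028,.028):
  for y in(-.056,0,.056):
    for dx in(-.023,.023):
      for dy in(-.023,.023): cv2.circle(im,proj([*cell(x+dx,y+dy),.125]),1,(0,0,255),-1)
cv2.imwrite("pics/4b.png",cv2.resize(im,(800,600)))
E
```

```text
time: 3.0
position: [0.5774, 0.0175, 0.3004]
tool_rot: [0.699, -0.132, -0.691, -0.129]
ft_force: [-0.3, -0.7, -0.1]
grip_width: 0.065
t3.00 pos [0.5774 0.0175 0.3004] yaw -111.2 shift [ 0.4  6.4 -0.4] turn [-0.4 -0.7 -0.1] q6 1.78 F [-0.3 -0.7 -0.1] w 65.0
cover_mid [260.0, 179.2] 0.59 [0.57298742 0.01209963 0.125     ]
cover_mid [450.5, 47.0] 0.27 [ 0.651067   -0.29011619  0.125     ]
shutter_mid [263.6, 202.9] 0.78 [0.54485853 0.01835776 0.125     ]
```

View pics/4b.png

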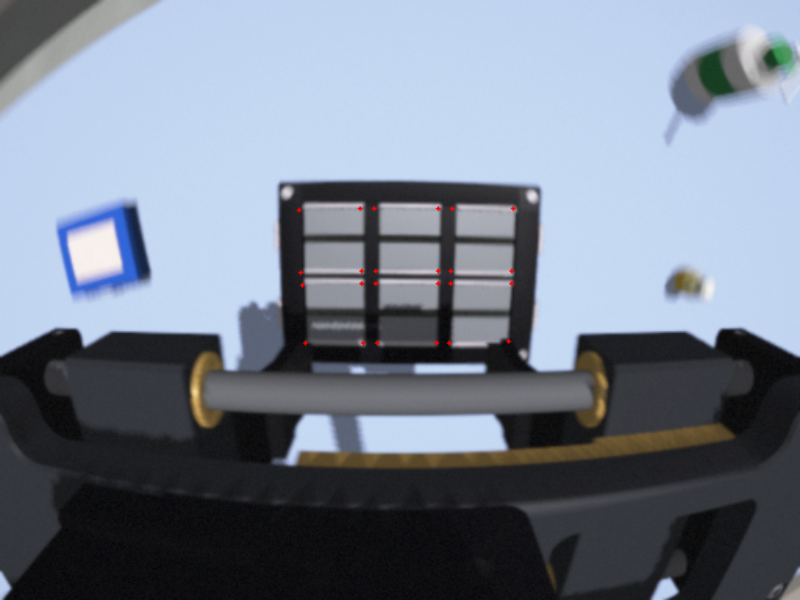

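```bash
cat > fit.py <<'E'
from h import *
from scipy.optimize import minimize
def fit(cam,img,p,wx=(-.07,.07)):
    g=cv2.GaussianBlur(np.clip(cv2.cvtColor(img,cv2.COLOR_RGB2GRAY).astype(np.float32),0,130),(0,0),.7)
    K=p["camera_matrix"];Rm=R.from_quat(p["rotation"]).as_matrix()
    X,Y=np.meshgrid(np.arange(-.062,.0621,.001),np.arange(-.09,.0901,.001),indexing="ij")
    ax=np.abs(np.abs(X)-.028);ay=np.minimum(np.abs(Y),np.abs(np.abs(Y)-.056))
    lab=np.where((ax<.023)&(ay<.023),1,-1).astype(float);lab-=lab.mean()
    def cost(v):
        a=YAW/57.29578+v[2]/10;c,s=np.cos(a),np.sin(a)
        W=np.stack([C0[0]+v[0]+c*X-s*Y,C0[1]+v[1]+s*X+c*Y,np.full_like(X,.1245)],-1)-p["xyz"]
        q=W@Rm;h=np.hypot(q[...,0],q[...,1])
        f=np.arctan2(h,q[...,2])/h if cam=="wrist" else 1/q[...,2]
        u=(K[0,2]+K[0,0]*f*q[...,0]).astype(np.float32);w=(K[1,2]+K[1,1]*f*q[...,1]).astype(np.float32)
        return -(cv2.remap(g,u,w,cv2.INTER_LINEAR)*lab).mean()
    r=minimize(cost,[0,0,0],method="Nelder-Mead",options=dict(initial_simplex=[[0,0,0],[.005,0,0],[0,.005,0],[0,0,.2]],xatol=1e-5))
    return C0+r.x[:2],YAW+r.x[2]*5.7296,-r.fun,-cost([0,0,0])
if __name__=="__main__":
    a=cv2.imread("pics/1.png")[:,:,::-1].copy();print(fit("top",a,imaging.camera_params("top")))
    a=cv2.imread("pics/2.png")[:,:,::-1].copy();print(fit("side",a,imaging.camera_params("side")))
    a=cv2.imread("pics/4.png")[:,:,::-1].copy();print(fit("wrist",a,imaging.camera_params("wrist")))
E
python3 fit.py
```

```text
(array([0.57837675, 0.00886514]), np.float64(-20.778119607975835), np.float64(22.248923576126998), np.float64(20.62732645257769))
(array([0.57996922, 0.00871077]), np.float64(-20.683544607798435), np.float64(12.27022385536883), np.float64(11.598145549283883))
(array([0.57840865, 0.00869369]), np.float64(-21.892441952283708), np.float64(27.98081525248678), np.float64(26.190359476623264))
```

```bash
echo '[[0.5785,0.0088],-20.9]' > c.json
python3 - <<'E'
from h import *
go([*cell(-.028,0),.135],-110.9)
E
```

```text
t3.15 pos [0.5775 0.0173 0.3004] yaw -110.7 shift [165.1   7.1  26.1] turn [ 0.2 -0.7 -0.1] q6 1.77 F [ 0.8 -0.4  0.1] w 52.9
```

```bash
python3 -m inch '[[0,[55,7,26],[0,-0.7,0]],[0,[55,0,0],[0,0,0]],[0,[45,0,0],[0,0,0]],[0,[0,0,0],[0,0,0]]]'
python3 - <<'E'
from h import *
go([*cell(-.028,0),.098],-110.9)
E
```

```text
time: 3.65
position: [0.5537, 0.0186, 0.1439]
tool_rot: [0.699, -0.123, -0.694, -0.122]
ft_force: [0.2, 0.3, 0.3]
grip_width: 0.0128
t3.65 pos [0.5537 0.0186 0.1439] yaw -110.0 shift [45.9  0.3  1.7] turn [ 0.9 -0.4 -0.1] q6 1.75 F [0.2 0.3 0.3] w 12.8
```

```bash
python3 -m inch '[[0,[0,0,1.5],[0,0,0]],[0,[0,0,0],[0,0,0]],[0,[14,0,0],[0,0,0]],[0,[14,0,0],[0,0,0]],[0,[12,0,0],[0,0,0]],[0,[5,0,0],[0,0,0]]]'; python3 -m inch '[[0,[5,0,0],[0,0,0]],[0,[5,0,0],[0,0,0]]]'
```

```text
time: 4.4
position: [0.5577, 0.0183, 0.1027]
tool_rot: [0.703, -0.122, -0.69, -0.121]
ft_force: [-0.9, -0.4, 0.5]
grip_width: 0.0005
time: 4.65
position: [0.5594, 0.0181, 0.0942]
tool_rot: [0.705, -0.122, -0.689, -0.121]
ft_force: [-5.3, 1.0, 43.9]
grip_width: 0.0002
```

```bash
python3 -m inch '[[0,[-25,0,0],[0,0,0]],[0,[-27,0,0],[0,0,0]]]'
python3 - <<'E'
from h import *
go([*cell(-.028,.056),.137],-110.9)
E
```

```text
time: 4.9
position: [0.5602, 0.0176, 0.146]
tool_rot: [0.705, -0.123, -0.688, -0.121]
ft_force: [0.2, 0.0, -0.4]
grip_width: 0.0007
t4.90 pos [0.5602 0.0176 0.146 ] yaw -109.8 shift [  8.9 -54.4   7. ] turn [ 1.1 -1.5  0.1] q6 1.75 F [ 0.2  0.  -0.4] w 0.7
```

```bash
python3 -m inch '[[0,[0,-54.5,7],[1.1,-1.5,0]],[0,[0,0,0],[0,0,0]],[0,[0,0,0],[0,0,0]]]'
python3 - <<'E'
from h import *
go([*cell(-.028,.056),.137],-110.9)
E
```

```text
time: 5.28
position: [0.5749, 0.0713, 0.148]
tool_rot: [0.697, -0.128, -0.693, -0.13]
ft_force: [-0.2, -0.0, -0.4]
grip_width: 0.0005
t5.28 pos [0.5749 0.0713 0.148 ] yaw -111.0 shift [11.   1.2  2.4] turn [-0.1 -0.3  0.2] q6 1.87 F [-0.2 -0.  -0.4] w 0.5
```

```bash
python3 -m inch '[[0,[14,1,2.2],[0,-0.3,0]],[0,[14,0,0],[0,0,0]],[0,[14,0,0],[0,0,0]],[0,[6,0,0],[0,0,0]],[0,[4,0,0],[0,0,0]]]'; python3 -m inch '[[0,[3,0,0],[0,0,0]],[0,[3,0,0],[0,0,0]]]'
```

```text
time: 5.9
position: [0.5708, 0.0689, 0.0908]
tool_rot: [-0.694, 0.129, 0.696, 0.131]
ft_force: [-1.1, -0.3, 0.9]
grip_width: 0.0002
time: 6.15
position: [0.5709, 0.0689, 0.0845]
tool_rot: [-0.694, 0.129, 0.696, 0.131]
ft_force: [-0.4, -0.1, 0.4]
grip_width: 0.0005
```

Cell (-28,+56) is free. The tips are 40 mm deep with no force. Next is (+28,+56).

```bash
python3 -m inch '[[0,[-30,0,0],[0,0,0]],[0,[-32,0,0],[0,0,0]],[0,[0,0,-56],[0,0,0]],[0,[0,0,0],[0,0,0]],[0,[0,0,0],[0,0,0]]]'
python3 - <<'E'
from h import *
go([*cell(.028,.056),.137],-110.9)
E
```

```text
time: 6.78
position: [0.6225, 0.0488, 0.1468]
tool_rot: [-0.693, 0.129, 0.697, 0.131]
ft_force: [-0.2, -0.5, -0.3]
grip_width: 0.0003
t6.78 pos [0.6225 0.0488 0.1468] yaw -111.1 shift [ 9.8 -2.9 -1.2] turn [-0.2  0.4  0.1] q6 1.84 F [-0.2 -0.5 -0.3] w 0.3
```

```bash
python3 -m inch '[[0,[14,-2.8,-1.2],[0,0.4,0]],[0,[14,0,0],[0,0,0]],[0,[14,0,0],[0,0,0]],[0,[5,0,0],[0,0,0]],[0,[3,0,0],[0,0,0]]]'; python3 -m inch '[[0,[3,0,0],[0,0,0]],[0,[2.5,0,0],[0,0,0]]]'
```

```text
time: 7.4
position: [0.6223, 0.0524, 0.0943]
tool_rot: [-0.695, 0.129, 0.696, 0.129]
ft_force: [-5.8, 0.1, 28.5]
grip_width: 0.0006
time: 7.65
position: [0.6228, 0.0525, 0.0945]
tool_rot: [0.695, -0.129, -0.695, -0.129]
ft_force: [-3.5, 0.2, 13.2]
grip_width: 0.0005
```

Taken: the fingers stop at 0.0945 with 28 N. Next is (+28,0).

```bash
python3 -m inch '[[0,[-25,0,0],[0,0,0]],[0,[-27,0,0],[0,0,0]],[0,[0,56,0],[0,0,0]],[0,[0,0,0],[0,0,0]],[0,[0,0,0],[0,0,0]]]'
python3 - <<'E'
from h import *
go([*cell(.028,0),.137],-110.9)
E
```

```text
time: 8.28
position: [0.6024, -0.0005, 0.148]
tool_rot: [0.696, -0.128, -0.695, -0.129]
ft_force: [0.3, 0.5, 0.1]
grip_width: 0.0007
t8.28 pos [ 6.024e-01 -5.000e-04  1.480e-01] yaw -111.0 shift [11.  -0.2 -2.3] turn [-0.1 -0.   0. ] q6 1.75 F [0.3 0.5 0.1] w 0.7
```

```bash
python3 -m inch '[[0,[14,0,-2.3],[0,0,0]],[0,[14,0,0],[0,0,0]],[0,[14,0,0],[0,0,0]],[0,[5,0,0],[0,0,0]],[0,[3,0,0],[0,0,0]]]'; python3 -m inch '[[0,[3,0,0],[0,0,0]],[0,[2.5,0,0],[0,0,0]]]'
```

```text
time: 8.9
position: [0.6046, 0.0012, 0.0928]
tool_rot: [-0.695, 0.127, 0.696, 0.128]
ft_force: [0.5, 1.0, 1.2]
grip_width: 0.0002
time: 9.15
position: [0.6048, 0.0012, 0.0871]
tool_rot: [-0.695, 0.127, 0.696, 0.128]
ft_force: [-0.1, -0.9, 1.5]
grip_width: -0.0
```

Cell (+28,0) is free too. Now I fetch the bottles.

```bash
python3 -m inch '[[0,[-55,0,0],[0,0,0]],[0,[-60,0,0],[0,0,0]],[80,[-30,-40,27],[0,0,0]],[80,[0,-49,32],[0,0,0]],[80,[0,-49,32],[0,0,0]],[80,[0,-49,32],[0,0,0]],[80,[0,-49,32],[0,0,0]],[80,[0,-49,32],[0,0,0]],[80,[0,0,0],[0,0,0]],[80,[0,0,0],[0,0,0]]]'
cat > look.py <<'E'
from h import *
import sys
p=imaging.camera_params("wrist");a=imaging.camera("wrist");cv2.imwrite(sys.argv[1],cv2.cvtColor(a,cv2.COLOR_RGB2BGR))
for d in imaging.tip_of("wrist","stain_a"): print("tip",np.round(d["pixel"],1),round(d["confidence"],2),plane("wrist",d["pixel"],0,p).round(4))
for d in imaging.cut_out("wrist","stain_a"):print("box",np.round(d["box"]),round(d["confidence"],2))
print(p["xyz"])
E
python3 - <<'E'
from h import *
go([.532,.334,.2],-110.9)
import sys; sys.argv=["look.py","pics/5.png"]; exec(open("look.py").read())
b=cv2.imread("pics/1.png");g=b.max(2);m=np.zeros_like(g);m[200:300,85:190]=(g[200:300,85:190]<60)*255
m=cv2.morphologyEx(m,cv2.MORPH_CLOSE,np.ones((13,13),np.uint8));m=cv2.morphologyEx(m,cv2.MORPH_OPEN,np.ones((13,13),np.uint8));c=max(cv2.findContours(m,0,2)[0],key=cv2.contourArea);r=cv2.minAreaRect(c)
for z in(.125,.17): print(np.array([plane("top",q,z)[:2] for q in cv2.boxPoints(r)]).round(3).tolist())
E
```

```text
time: 10.4
position: [0.5322, 0.3427, 0.2383]
tool_rot: [0.697, -0.127, -0.694, -0.131]
ft_force: [-0.4, -0.9, 0.9]
grip_width: 0.0726
t10.40 pos [0.5322 0.3427 0.2383] yaw -111.0 shift [38.2  8.4 -2.8] turn [-0.1 -0.2  0.3] q6 2.33 F [-0.4 -0.9  0.9] w 72.6
tip [263.1 174.4] 0.73 [0.5191 0.3368 0.    ]
box [316. 276.  19.  25.] 0.88
box [261. 179.  36.  43.] 0.64
box [453.  61. 118. 118.] 0.51
[0.59362291 0.31825019 0.39990701]
[[0.281, 0.663], [0.44, 0.568], [0.298, 0.336], [0.141, 0.432]]
[[0.284, 0.645], [0.438, 0.553], [0.3, 0.327], [0.148, 0.421]]
```

View pics/5.png

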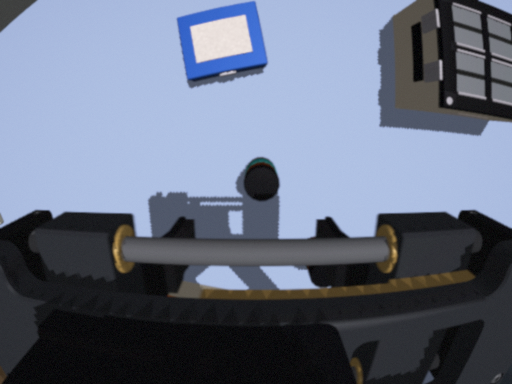

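Run:
```python
from h import *
w=cv2.imread("pics/5.png");t=cv2.imread("pics/1.png")
def blob(im,x0,x1,y0,y1,th):
    g=im.max(2)[y0:y1,x0:x1]<th;n,l,s,c=cv2.connectedComponentsWithStats(g.astype(np.uint8));i=1+np.argmax(s[1:,4]);print(s[i],c[i]+[x0,y0]);return s[i]+[x0,y0,0,0,0],c[i]+[x0,y0]
_,cw=blob(w,240,285,150,210,50)
_,ca=blob(t,174,195,178,200,60);_,cb=blob(t,182,204,214,236,60)
print("w",plane("wrist",cw,.084),"tA",plane("top",ca,.084),"tB",plane("top",cb,.084))
print(tri([ray("wrist",cw),ray("top",ca)]))
go([*plane("wrist",cw,.084)[:2],.053],-110.9)
```

```text
[   4   13   34   38 1005] [260.71741294 181.53233831]
[  5   6  12  11 102] [184.46078431 189.21568627]
[ 4  6 13 10 97] [191.98969072 224.64948454]
w [0.52879803 0.33706938 0.084     ] tA [0.52377546 0.33134707 0.084     ] tB [0.39135221 0.29914719 0.084     ]
(array([0.5251303 , 0.33678768, 0.06301638]), [np.float64(1.7), np.float64(1.7)])
t10.55 pos [0.5329 0.3416 0.2384] yaw -111.2 shift [185.3   6.8   2.6] turn [-0.3 -0.1  0.3] q6 2.33 F [-0.4 -0.3 -0. ] w 78.6
```

```bash
python3 -m inch '[[80,[20,7,2.6],[0,0,0]],[80,[50,0,0],[0,0,0]],[80,[35,0,0],[0,0,0]],[80,[0,0,0],[0,0,0]],[80,[0,0,0],[0,0,0]]]';python3 - <<'E'
from h import *
go([.529,.3365,.053],-110.9)
import sys; sys.argv=["look.py","pics/6.png"]; exec(open("look.py").read())
w=cv2.imread("pics/6.png")
cv2.imwrite("pics/6b.png",cv2.resize(w[100:300,130:400],(800,592)))
E
```

```text
time: 11.18
position: [0.5342, 0.33, 0.1341]
tool_rot: [0.698, -0.131, -0.691, -0.136]
ft_force: [-0.1, -0.5, 0.9]
grip_width: 0.0803
t11.18 pos [0.5342 0.33   0.1341] yaw -111.8 shift [81.1 -3.3  7.8] turn [-0.9 -0.5  0.5] q6 2.33 F [-0.1 -0.5  0.9] w 80.3
tip [251.8 195.3] 0.74 [0.525  0.3382 0.    ]
tip [321.1 288.7] 0.58 [0.389  0.3051 0.    ]
box [252. 210.  52.  63.] 0.71
box [321. 284.  30.  12.] 0.68
[0.59419772 0.30443414 0.29605294]
```

View pics/6b.png

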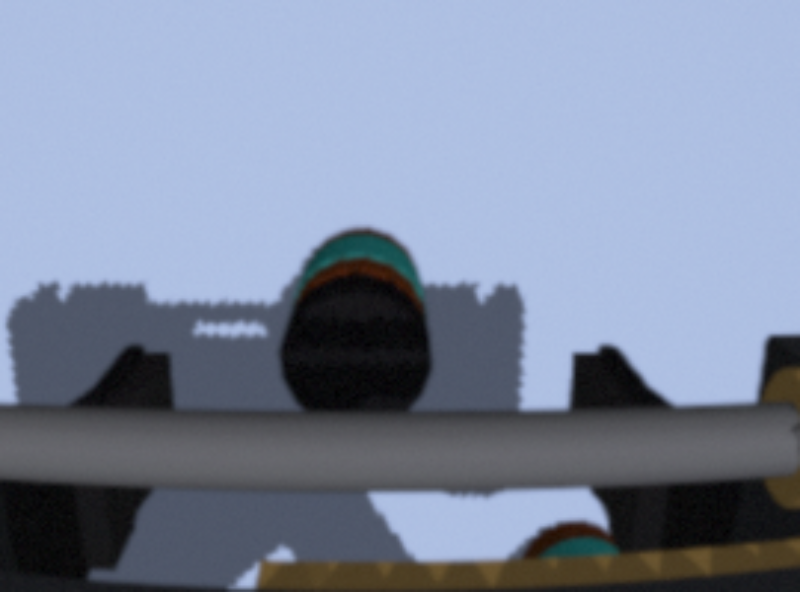

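Run:
```python
from h import *
f=lambda u,v:(130+u/2.963,100+v/2.96)
c=plane("wrist",f(356,346),.084);print(c)
e=plane("wrist",f(362,228),.004);cam=imaging.camera_params("wrist")["xyz"];d=(e-cam)[:2];d/=np.linalg.norm(d);print(e,e[:2]-.02*d)
go([*c[:2],.053],-110.9);go([*(e[:2]-.019*d),.053],-110.9)
```

```text
[0.52925592 0.33680518 0.084     ]
[0.54318262 0.33110486 0.004     ] [0.56097164 0.32196425]
t11.32 pos [0.534  0.3307 0.1346] yaw -111.7 shift [81.6 -3.1  7.4] turn [-0.8 -0.5  0.6] q6 2.33 F [-0.   0.1  0.6] w 79.9
t11.32 pos [0.534  0.3307 0.1346] yaw -111.7 shift [ 81.8  -1.2 -26.6] turn [-0.8 -0.5  0.6] q6 2.33 F [-0.   0.1  0.6] w 79.9
```

```bash
python3 -m inch '[[80,[0,-3.2,8],[0.8,-0.5,0.5]],[80,[0,0,0],[0,0,0]],[80,[30,0,0],[0,0,0]],[80,[30,0,0],[0,0,0]],[80,[15,0,0],[0,0,0]],[80,[0,0,0],[0,0,0]]]';python3 - <<'E'
from h import *
go([.5285,.3372,.053],-110.9)
E
```

```text
time: 12.08
position: [0.5303, 0.3401, 0.0628]
tool_rot: [0.696, -0.135, -0.691, -0.14]
ft_force: [-0.1, -0.0, 0.2]
grip_width: 0.0797
t12.07 pos [0.5303 0.3401 0.0628] yaw -112.5 shift [9.7 3.4 0.7] turn [-1.6 -0.4  0.5] q6 2.35 F [-0.1 -0.   0.2] w 79.7
```

```bash
python3 -m inch '[[80,[9.5,3.4,0.7],[-1.6,-0.4,0.5]],[80,[0,0,0],[0,0,0]],[30,[0,0,0],[0,0,0]],[30,[0,0,0],[0,0,0]],[30,[0,0,0],[0,0,0]],[30,[0,0,0],[0,0,0]],[30,[0,0,0],[0,0,0]],[30,[0,0,0],[0,0,0]]]' 20;python3 - <<'E'
from h import *
go([.5285,.3372,.053],-110.9)
E
```

```text
time: 13.08
position: [0.5306, 0.338, 0.056]
tool_rot: [0.697, -0.126, -0.694, -0.128]
ft_force: [0.1, -0.1, -0.4]
grip_width: 0.0396
t13.07 pos [0.5306 0.338  0.056 ] yaw -110.7 shift [3.  1.5 1.7] turn [ 0.2 -0.2  0.2] q6 2.32 F [ 0.1 -0.1 -0.4] w 39.6
```

```bash
python3 -m inch '[[30,[-20,0,0],[0,0,0]],[30,[-60,0,0],[0,0,0]],[30,[-60,0,0],[0,0,0]],[30,[-15,0,0],[0,0,0]]]';python3 - <<'E'
from h import *
go([*cell(-.028,.056),.205],-110.9)
E
```

```text
time: 13.58
position: [0.5293, 0.3375, 0.2166]
tool_rot: [0.696, -0.127, -0.695, -0.128]
ft_force: [0.4, 0.7, -0.4]
grip_width: 0.0393
t13.57 pos [0.5293 0.3375 0.2166] yaw -110.7 shift [  11.6  233.9 -134.6] turn [ 0.2 -0.1  0.1] q6 2.32 F [ 0.4  0.7 -0.4] w 39.3
```

```bash
python3 -m inch '[[30,[0,46,-27],[0,0,0]],[30,[0,46,-27],[0,0,0]],[30,[0,46,-27],[0,0,0]],[30,[0,46,-27],[0,0,0]],[30,[6,46,-27],[0,0,0]],[30,[0,0,0],[0,0,0]],[30,[0,0,0],[0,0,0]]]';python3 - <<'E'
from h import *
go([*cell(-.028,.056),.205],-110.9)
import sys; sys.argv=["look.py","pics/7.png"]; exec(open("look.py").read())
w=cv2.imread("pics/7.png");cv2.imwrite("pics/7b.png",cv2.resize(w[100:300,130:400],(800,592)))
E
```

```text
time: 14.45
position: [0.5732, 0.0686, 0.2121]
tool_rot: [0.696, -0.125, -0.695, -0.127]
ft_force: [-1.1, -0.0, -1.0]
grip_width: 0.0391
t14.45 pos [0.5732 0.0686 0.2121] yaw -110.6 shift [ 7.2 -2.   1.7] turn [ 0.3 -0.   0.2] q6 1.85 F [-1.1 -0.  -1. ] w 39.1
tip [257.3 213.2] 0.62 [0.5181 0.0864 0.    ]
tip [322.  169.5] 0.26 [ 0.5439 -0.0129  0.    ]
box [255. 241.  74. 101.] 0.82
[0.63518578 0.04484701 0.37364041]
```

View pics/7b.png

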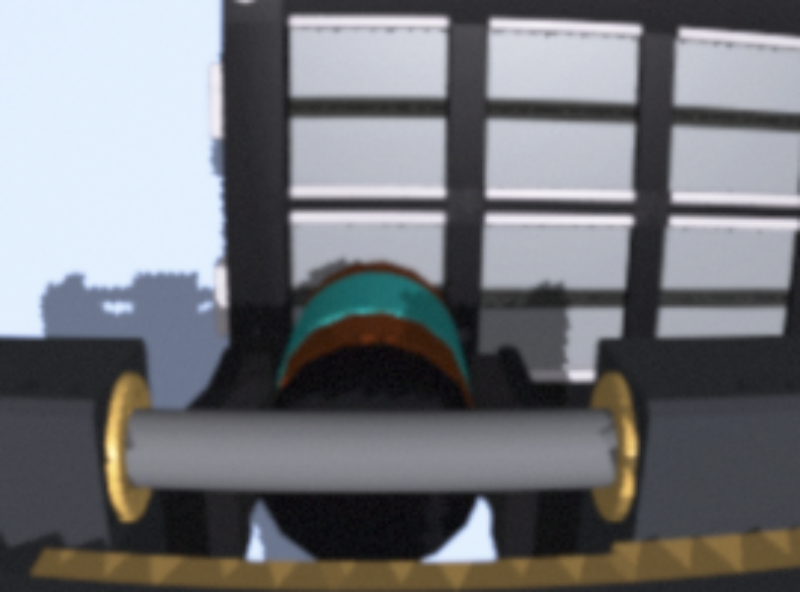

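Run:
```python
from h import *
f=lambda u,v:(130+u/2.963,100+v/2.96)
o=get_obs();M=R.from_quat(o["tool_rot"]).as_matrix();t=o["position"]
for z,px in((t[2]-.053,(375,262)),(t[2]+.028,(376,560)),(.125,(447,190)),(.125,(290,190))):
    P=plane("wrist",f(*px),z);a=np.radians(-YAW);q=P[:2]-C0;print("tool",(1e3*M.T@(P-t)).round(1),"chest",(1e3*np.array([q[0]*np.cos(a)-q[1]*np.sin(a),q[0]*np.sin(a)+q[1]*np.cos(a)])).round(1))
go([*cell(-.028,.056),.205],-110.9)
```

```text
tool [ 53.    1.4 -14.3] chest [-12.  54.]
tool [-28.    1.1  20.4] chest [-46.9  53.7]
tool [ 87.4  22.2 -27.2] chest [ 1.1 33.4]
tool [ 87.5 -22.8 -27.2] chest [ 0.8 78.3]
t14.60 pos [0.5734 0.0697 0.2124] yaw -110.5 shift [ 7.4 -0.9  1.6] turn [ 0.4 -0.1  0.2] q6 1.85 F [-0.3 -0.  -0.1] w 39.0
```

```bash
python3 -m inch '[[30,[20,-2,1],[0.4,0,0]],[30,[8,0,0],[0,0,0]],[30,[8,0,0],[0,0,0]],[30,[8,0,0],[0,0,0]]]' 30;python3 - <<'E'
from h import *
go([*cell(-.028,.056),.13],-110.9)
E
```

```text
time: 15.1
position: [0.5747, 0.0745, 0.1702]
tool_rot: [0.699, -0.125, -0.693, -0.125]
ft_force: [-1.2, -5.0, 7.1]
grip_width: 0.0389
t15.10 pos [0.5747 0.0745 0.1702] yaw -110.4 shift [40.2  4.1  1.3] turn [ 0.5 -0.5  0.1] q6 1.86 F [-1.2 -5.   7.1] w 38.9
```

```bash
python3 -m inch '[[30,[0,3,0.5],[0,-0.4,0]],[30,[5,0,0],[0,0,0]],[30,[8,0,0],[0,0,0]]]';python3 - <<'E'
from h import *
go([*cell(-.028,.056),.13],-110.9)
E
```

```text
time: 15.48
position: [0.5751, 0.0726, 0.1588]
tool_rot: [0.698, -0.124, -0.694, -0.126]
ft_force: [0.1, 0.8, 1.1]
grip_width: 0.0391
t15.47 pos [0.5751 0.0726 0.1588] yaw -110.4 shift [28.7  2.5  2.3] turn [ 0.5 -0.3  0.3] q6 1.86 F [0.1 0.8 1.1] w 39.1
```

Low forces. I go deeper.

```bash
python3 -m inch '[[30,[9,0,0.5],[0.4,-0.3,0]],[30,[9,0,0],[0,0,0]],[30,[9,0,0],[0,0,0]],[30,[3,0,0],[0,0,0]],[30,[0,0,0],[0,0,0]]]';python3 - <<'E'
from h import *
go([*cell(-.028,.056),.13],-110.9)
E
```

```text
time: 16.1
position: [0.573, 0.073, 0.1254]
tool_rot: [-0.694, 0.126, 0.697, 0.129]
ft_force: [-1.0, 0.3, 4.1]
grip_width: 0.0394
t16.10 pos [0.573  0.073  0.1254] yaw -110.8 shift [-4.6  2.   0. ] turn [0.1 0.3 0.2] q6 1.86 F [-1.   0.3  4.1] w 39.4
```

```bash
python3 -m inch '[[30,[-2,0,0],[0,0,0]],[62,[0,0,0],[0,0,0]],[62,[0,0,0],[0,0,0]],[62,[0,0,0],[0,0,0]],[62,[-25,0,0],[0,0,0]],[62,[-30,0,0],[0,0,0]],[0,[0,0,0],[0,0,0]],[0,[0,0,0],[0,0,0]],[0,[0,0,0],[0,0,0]],[0,[0,0,0],[0,0,0]],[0,[0,0,0],[0,0,0]]]';python3 - <<'E'
from h import *
go([*cell(-.028,.056),.153],-110.9)
import sys; sys.argv=["look.py","pics/8.png"]; exec(open("look.py").read())
w=cv2.imread("pics/8.png");cv2.imwrite("pics/8b.png",cv2.resize(w[100:300,130:400],(800,592)))
E
```

```text
time: 17.48
position: [0.5706, 0.0728, 0.1792]
tool_rot: [-0.691, 0.127, 0.7, 0.129]
ft_force: [0.2, 0.0, -0.1]
grip_width: 0.02
t17.48 pos [0.5706 0.0728 0.1792] yaw -110.8 shift [26.2  1.  -2.5] turn [0.1 0.7 0. ] q6 1.86 F [ 0.2  0.  -0.1] w 20.0
tip [258.3 188.9] 0.76 [0.5512 0.0757 0.    ]
box [251. 210.  58.  61.] 0.95
[0.63469439 0.0485072  0.33980941]
```

View pics/8b.png

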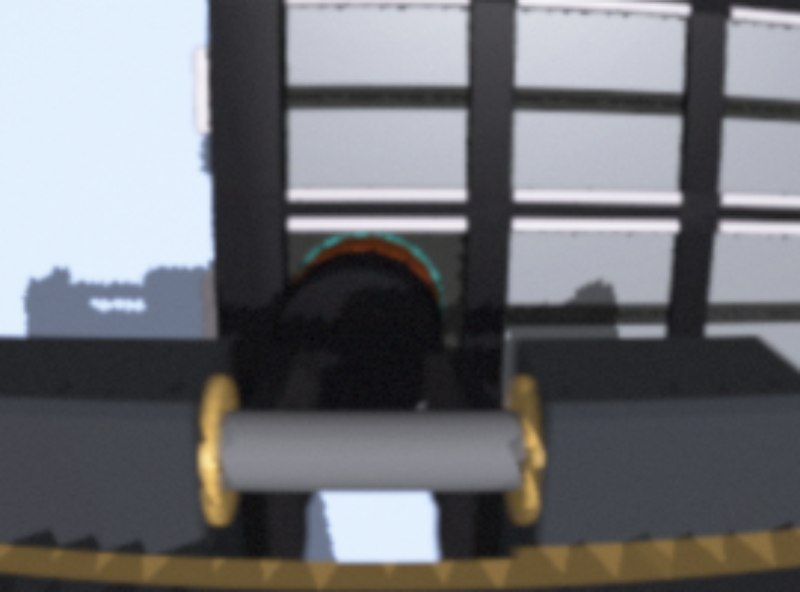

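The bottle stands in the port with its cap around crop (365,310), held by the leaves. Now I press it down.

```bash
python3 -m inch '[[0,[0,1,-2],[0,0.7,0]],[0,[0,0,0],[0,0,0]],[0,[12,0,0],[0,0,0]],[0,[10,0,0],[0,0,0]],[0,[8,0,0],[0,0,0]],[0,[8,0,0],[0,0,0]]]';python3 - <<'E'
from h import *
go([*cell(-.028,.056),.094],-110.9)
E
```

```text
time: 18.38
position: [0.5725, 0.071, 0.1391]
tool_rot: [0.696, -0.127, -0.695, -0.128]
ft_force: [-0.3, 0.5, -0.5]
grip_width: 0.0002
t18.38 pos [0.5725 0.071  0.1391] yaw -110.8 shift [45.1 -0.   0.3] turn [ 0.1 -0.1  0. ] q6 1.86 F [-0.3  0.5 -0.5] w 0.2
```

```bash
python3 -m inch '[[0,[8,0,0],[0,0,0]],[0,[8,0,0],[0,0,0]],[0,[8,0,0],[0,0,0]],[0,[8,0,0],[0,0,0]],[0,[6,0,0],[0,0,0]]]';python3 -m inch '[[0,[4,0,0],[0,0,0]],[0,[3,0,0],[0,0,0]],[0,[3,0,0],[0,0,0]]]'
```

```text
time: 19.0
position: [0.5725, 0.071, 0.098]
tool_rot: [0.696, -0.127, -0.695, -0.128]
ft_force: [-0.6, 0.8, 0.7]
grip_width: 0.0001
time: 19.38
position: [0.576, 0.0706, 0.0944]
tool_rot: [0.699, -0.127, -0.692, -0.128]
ft_force: [-5.4, -0.8, 21.9]
grip_width: 0.0003
```

```bash
python3 -m inch '[[0,[-30,0,0],[0,-0.4,0]],[0,[-55,0,0],[0,0,0]],[80,[-45,-10,20],[0,0,0]],[80,[0,-28.5,47],[0,0,0]],[80,[0,-28.5,47],[0,0,0]],[80,[0,-28.5,47],[0,0,0]],[80,[0,-28.5,47],[0,0,0]],[80,[0,-28,46],[0,0,0]],[80,[0,0,0],[0,0,0]],[80,[0,0,0],[0,0,0]]]';python3 - <<'E'
from h import *
go([.391,.304,.14],-110.9)
E
```

```text
time: 20.62
position: [0.3969, 0.3075, 0.2282]
tool_rot: [0.706, -0.126, -0.685, -0.131]
ft_force: [1.1, -0.3, 0.7]
grip_width: 0.0725
t20.62 pos [0.3969 0.3075 0.2282] yaw -110.9 shift [88.   6.5  6.6] turn [-0.  -1.6  0.7] q6 2.39 F [ 1.1 -0.3  0.7] w 72.5
```

```bash
python3 -m inch '[[80,[30,6,4],[0,-1.6,0.7]],[80,[45,0,0],[0,0,0]],[80,[10,0,0],[0,0,0]],[80,[0,0,0],[0,0,0]],[80,[0,0,0],[0,0,0]]]';python3 - <<'E'
from h import *
go([.391,.304,.053],-110.9)
import sys; sys.argv=["look.py","pics/9.png"]; exec(open("look.py").read())
w=cv2.imread("pics/9.png");cv2.imwrite("pics/9b.png",cv2.resize(w[100:300,130:400],(800,592)))
E
```

```text
time: 21.25
position: [0.3996, 0.3008, 0.144]
tool_rot: [0.697, -0.129, -0.692, -0.133]
ft_force: [-0.7, 0.4, 0.1]
grip_width: 0.08
t21.25 pos [0.3996 0.3008 0.144 ] yaw -111.4 shift [90.9  0.7  9.7] turn [-0.5 -0.3  0.3] q6 2.37 F [-0.7  0.4  0.1] w 80.0
tip [255.2 192.6] 0.93 [0.389  0.3052 0.    ]
box [255. 208.  49.  64.] 0.87
[0.4603204  0.27613596 0.30578211]
```

View pics/9b.png

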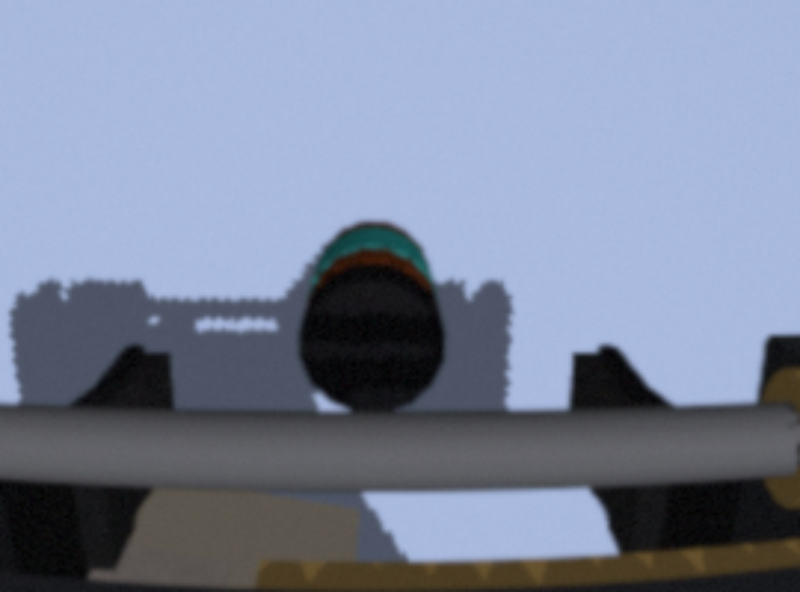

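Run:
```python
from h import *
f=lambda u,v:(130+u/2.963,100+v/2.96)
c=plane("wrist",f(372,340),.084);print(c)
e=plane("wrist",f(373,221),.004);cam=imaging.camera_params("wrist")["xyz"];d=(e-cam)[:2];d/=np.linalg.norm(d);print(e[:2]+.019*d)
go([*c[:2],.055],-110.9)
```

```text
[0.39140293 0.30390876 0.084     ]
[0.38959151 0.30467722]
t21.40 pos [0.3993 0.3011 0.1441] yaw -111.3 shift [89.   0.8  8.9] turn [-0.4 -0.4  0.4] q6 2.37 F [-0.2 -0.   0.6] w 80.1
```

```bash
python3 -m inch '[[80,[10,1,10],[-0.4,-0.4,0.4]],[80,[0,0,0],[0,0,0]],[80,[35,0,0],[0,0,0]],[80,[30,0,0],[0,0,0]],[80,[7,0,0],[0,0,0]],[80,[0,0,0],[0,0,0]]]';python3 - <<'E'
from h import *
go([.391,.304,.055],-110.9)
E
```

```text
time: 22.15
position: [0.3902, 0.306, 0.0619]
tool_rot: [0.697, -0.126, -0.694, -0.128]
ft_force: [0.5, -1.0, -0.0]
grip_width: 0.0804
t22.15 pos [0.3902 0.306  0.0619] yaw -110.7 shift [ 6.9  1.7 -1.4] turn [ 0.2 -0.2  0.2] q6 2.37 F [ 0.5 -1.  -0. ] w 80.4
```

```bash
python3 -m inch '[[80,[7,1.7,-1.2],[0,0,0]],[80,[0,0,0],[0,0,0]],[30,[0,0,0],[0,0,0]],[30,[0,0,0],[0,0,0]],[30,[0,0,0],[0,0,0]],[30,[0,0,0],[0,0,0]],[30,[0,0,0],[0,0,0]],[30,[0,0,0],[0,0,0]]]' 25;python3 - <<'E'
from h import *
go([.391,.304,.055],-110.9)
E
python3 -m inch '[[30,[-20,0,0],[0,0,0]],[30,[-60,0,0],[0,0,0]],[30,[-60,0,0],[0,0,0]],[30,[-18,0,0],[0,0,0]]]';python3 - <<'E'
from h import *
go([*cell(.028,.0),.205],-110.9)
E
```

```text
time: 23.15
position: [0.3927, 0.3048, 0.0573]
tool_rot: [0.699, -0.125, -0.693, -0.129]
ft_force: [-0.4, -0.5, 0.2]
grip_width: 0.0392
t23.15 pos [0.3927 0.3048 0.0573] yaw -110.7 shift [2.3 1.4 1.3] turn [ 0.2 -0.4  0.4] q6 2.37 F [-0.4 -0.5  0.2] w 39.2
time: 23.65
position: [0.39, 0.3034, 0.2171]
tool_rot: [0.696, -0.127, -0.695, -0.128]
ft_force: [0.1, -0.8, -1.0]
grip_width: 0.039
t23.65 pos [0.39   0.3034 0.2171] yaw -110.7 shift [  12.3  208.9 -308.6] turn [ 0.2 -0.1  0.1] q6 2.37 F [ 0.1 -0.8 -1. ] w 39.0
```

```bash
python3 -m inch '[[30,[0,29.5,-44],[0,0,0]],[30,[0,29.5,-44],[0,0,0]],[30,[0,29.5,-44],[0,0,0]],[30,[0,29.5,-44],[0,0,0]],[30,[0,29.5,-44],[0,0,0]],[30,[0,29.5,-44],[0,0,0]],[30,[0,29.5,-43],[0,0,0]],[30,[0,0,0],[0,0,0]],[30,[0,0,0],[0,0,0]]]';python3 - <<'E'
from h import *
go([*cell(.028,.0),.205],-110.9)
E
```

```text
time: 24.78
position: [0.6094, -0.0057, 0.2179]
tool_rot: [0.697, -0.124, -0.695, -0.128]
ft_force: [-0.2, 0.3, -1.0]
grip_width: 0.0388
t24.77 pos [ 0.6094 -0.0057  0.2179] yaw -110.5 shift [12.9 -2.5  6.1] turn [ 0.4 -0.1  0.4] q6 1.73 F [-0.2  0.3 -1. ] w 38.8
```

```bash
python3 -m inch '[[30,[10,-3.5,5],[0.4,0,0.3]],[30,[0,0,0],[0,0,0]],[30,[0,0,0],[0,0,0]]]';python3 - <<'E'
from h import *
go([*cell(.028,.0),.195],-110.9)
E
```

```text
time: 25.15
position: [0.6031, 0.0033, 0.2067]
tool_rot: [-0.695, 0.127, 0.696, 0.128]
ft_force: [-0.3, -0.5, -0.0]
grip_width: 0.0393
t25.15 pos [0.6031 0.0033 0.2067] yaw -110.7 shift [11.7  3.6 -3.1] turn [0.2 0.1 0. ] q6 1.75 F [-0.3 -0.5 -0. ] w 39.3
```

```bash
python3 -m inch '[[30,[0,2,-3.5],[0,0,0]],[30,[0,0,0],[0,0,0]],[30,[0,0,0],[0,0,0]]]';python3 - <<'E'
from h import *
go([*cell(.028,.0),.195],-110.9)
E
```

```text
time: 25.52
position: [0.606, 0.0007, 0.2073]
tool_rot: [0.696, -0.127, -0.696, -0.127]
ft_force: [0.9, 0.2, -1.6]
grip_width: 0.0391
t25.52 pos [0.606  0.0007 0.2073] yaw -110.7 shift [12.3  2.2  0.6] turn [0.2 0.  0. ] q6 1.75 F [ 0.9  0.2 -1.6] w 39.1
```

Good. Base at about 0.150; I go down.

```bash
python3 -m inch '[[30,[18,0.5,0],[0,0,0]],[30,[8,0,0],[0,0,0]],[30,[7,0,0],[0,0,0]],[30,[7,0,0],[0,0,0]]]' 30;python3 - <<'E'
from h import *
go([*cell(.028,.0),.128],-110.9)
E
```

```text
time: 26.02
position: [0.6072, -0.0001, 0.1686]
tool_rot: [0.697, -0.127, -0.694, -0.127]
ft_force: [-2.5, 0.5, 3.3]
grip_width: 0.039
t26.02 pos [ 6.072e-01 -1.000e-04  1.686e-01] yaw -110.7 shift [40.6  2.   2.1] turn [ 0.2 -0.2  0.1] q6 1.75 F [-2.5  0.5  3.3] w 39.0
```

```bash
python3 -m inch '[[30,[8,0,0.7],[0,-0.2,0]],[30,[8,0,0.3],[0,0,0]],[30,[8,0,0],[0,0,0]],[30,[8,0,0],[0,0,0]],[30,[6,0,0],[0,0,0]],[30,[0,0,0],[0,0,0]]]';python3 - <<'E'
from h import *
go([*cell(.028,.0),.128],-110.9)
E
```

```text
time: 26.78
position: [0.6064, 0.0001, 0.1268]
tool_rot: [0.696, -0.126, -0.696, -0.128]
ft_force: [-0.9, 0.3, -2.1]
grip_width: 0.0392
t26.77 pos [6.064e-01 1.000e-04 1.268e-01] yaw -110.7 shift [-1.2  1.9  1.2] turn [0.2 0.  0.1] q6 1.75 F [-0.9  0.3 -2.1] w 39.2
```

```bash
python3 -m inch '[[62,[0,0,0],[0,0,0]],[62,[0,0,0],[0,0,0]],[62,[0,0,0],[0,0,0]],[62,[-25,0,0],[0,0,0]],[62,[-30,0,0],[0,0,0]],[0,[0,1,0.5],[0,0,0]],[0,[0,0,0],[0,0,0]],[0,[0,0,0],[0,0,0]],[0,[0,0,0],[0,0,0]],[0,[0,0,0],[0,0,0]],[0,[0,0,0],[0,0,0]]]';python3 - <<'E'
from h import *
go([*cell(.028,.0),.153],-110.9)
import sys; sys.argv=["look.py","pics/10.png"]; exec(open("look.py").read())
w=cv2.imread("pics/10.png");cv2.imwrite("pics/10b.png",cv2.resize(w[100:300,130:400],(800,592)))
E
```

```text
time: 28.15
position: [0.6041, -0.0007, 0.1804]
tool_rot: [-0.694, 0.127, 0.697, 0.128]
ft_force: [0.3, 1.1, -0.5]
grip_width: 0.0102
t28.15 pos [ 0.6041 -0.0007  0.1804] yaw -110.7 shift [27.4  0.3 -0.8] turn [0.2 0.2 0. ] q6 1.74 F [ 0.3  1.1 -0.5] w 10.2
box [253. 211.  53.  57.] 0.89
box [257. 216. 251. 147.] 0.66
[ 0.66695578 -0.02446126  0.34155431]
```

View pics/10b.png

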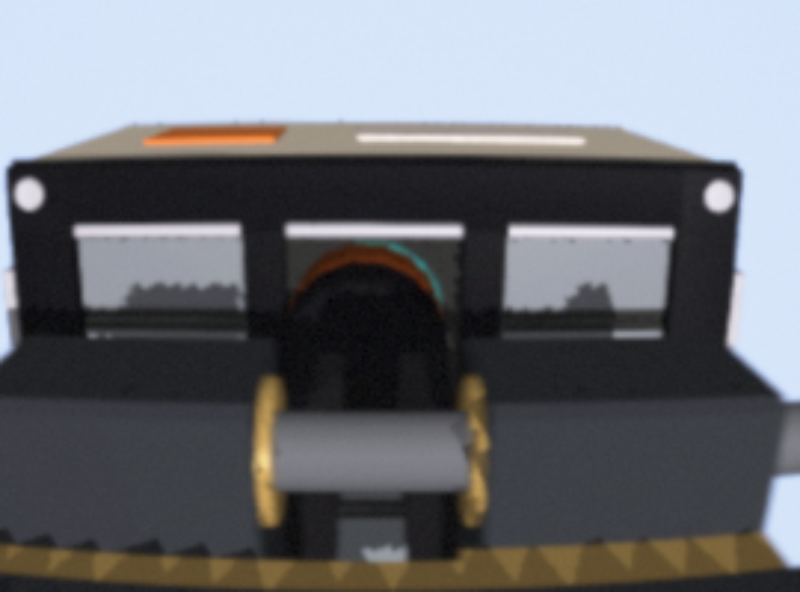

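The second bottle stands in the port of (+28,0) with its cap around crop (370,310). I press it down.

```bash
python3 -m inch '[[0,[12,0,-0.5],[0,0,0]],[0,[10,0,0],[0,0,0]],[0,[8,0,0],[0,0,0]],[0,[8,0,0],[0,0,0]],[0,[8,0,0],[0,0,0]],[0,[8,0,0],[0,0,0]],[0,[8,0,0],[0,0,0]]]';python3 - <<'E'
from h import *
go([*cell(.028,.0),.094],-110.9)
E
```

```text
time: 29.18
position: [0.6049, -0.0009, 0.1145]
tool_rot: [-0.695, 0.127, 0.696, 0.128]
ft_force: [-0.9, -0.8, 0.6]
grip_width: 0.0006
t29.18 pos [ 0.6049 -0.0009  0.1145] yaw -110.7 shift [20.5  0.4  0.1] turn [0.2 0.2 0. ] q6 1.74 F [-0.9 -0.8  0.6] w 0.6
```

```bash
python3 -m inch '[[0,[8,0,0],[0,0,0]],[0,[6,0,0],[0,0,0]],[0,[4,0,0],[0,0,0]]]';python3 -m inch '[[0,[3,0,0],[0,0,0]],[0,[3,0,0],[0,0,0]],[0,[3,0,0],[0,0,0]]]'
```

```text
time: 29.55
position: [0.6047, -0.0008, 0.095]
tool_rot: [-0.694, 0.127, 0.697, 0.128]
ft_force: [-0.7, 0.4, 0.9]
grip_width: 0.0004
time: 29.92
position: [0.6087, -0.0018, 0.0947]
tool_rot: [0.698, -0.127, -0.693, -0.127]
ft_force: [-2.7, 0.3, 16.5]
grip_width: 0.0004
```

Cap at 0.0947 with 16 N, so it is on the floor. I withdraw and move aside to look.

```bash
python3 -m inch '[[0,[-30,0,0],[0,0,0]],[0,[-55,0,0],[0,0,0]],[0,[-50,0,0],[0,-0.3,0]],[0,[-50,20,20],[0,0,0]],[0,[0,40,35],[0,0,0]],[0,[0,40,35],[0,0,0]],[0,[0,40,20],[0,0,0]],[0,[0,40,0],[0,0,0]],[0,[0,0,0],[0,0,0]],[0,[0,0,0],[0,0,0]]]';python3 - <<'E'
from h import *
a=imaging.camera("top");s=imaging.camera("side")
for c in("top","side"):
  for n in("stain_a","oil_bottle","wash_bottle","slide_box"): print(c,n,[(np.round(d["pixel"]),round(d["confidence"],2)) for d in imaging.tip_of(c,n)])
im=np.hstack([cv2.resize(a[130:230,220:320],(400,400)),cv2.resize(s[150:270,210:330],(400,400))]);cv2.imwrite("pics/11.png",im[:,:,::-1]);o=get_obs();print(o["time"],o["position"],o["ft_force"])
E
```

```text
time: 31.18
position: [0.4425, -0.1358, 0.2865]
tool_rot: [0.704, -0.127, -0.687, -0.126]
ft_force: [0.6, 0.2, -0.3]
grip_width: 0.0005
top stain_a []
top oil_bottle []
top wash_bottle [(array([369., 161.]), 0.62)]
top slide_box [(array([192., 146.]), 0.92)]
side stain_a []
side oil_bottle [(array([164., 244.]), 0.63)]
side wash_bottle []
side slide_box [(array([364., 196.]), 0.91)]
31.675 [ 0.44269688 -0.13581064  0.28637523] [-0.59626415 -0.79067022  0.73669963]
```

View pics/11.png

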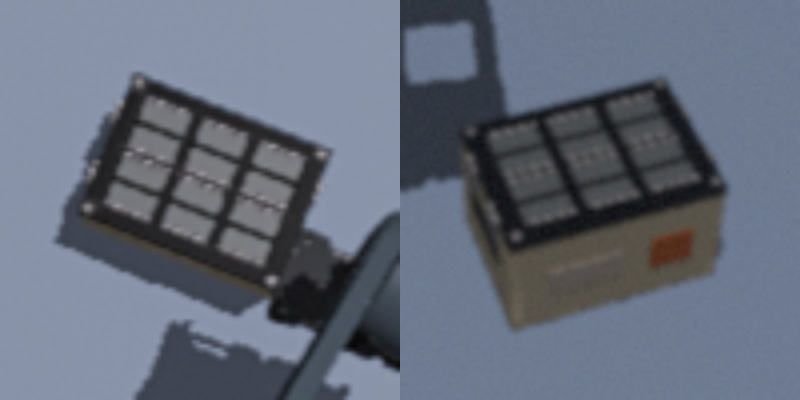

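All six shutters are closed, no stain bottles are left on the bench, and the arm is clear.

```bash
python3 -c "
from rig import robot
print(robot.hand_in())"
```

```text
the job is handed in; nothing more can be done
None
```

Both teal-labelled stain bottles are in the smaller chest, pressed down to the cell floor in cells (-28, +56) and (+28, 0) mm. I handed the job in at about 32 s; the rig reported no verdict.

- **Finding the free cells:** I probed four cells with the shut fingers. (-28, 0) and (+28, +56) were taken: the fingers met a cap about 31 mm below the cover. The two cells I used gave no resistance to about 40 mm. I did not probe the other two.
- **Storing:** Each bottle was lowered about 55 mm into its port, let go, then pressed down with shut fingers. Both presses ended with the cap at z ≈ 0.094–0.095 m, against 22 N and 16.5 N. That is the height of a cap when the bottle stands on the floor.
- **Last checks:** The top and side pictures show all six shutters closed. The networks found no stain bottle left on the bench, and the arm stood clear.
- **Bystanders:** In the last pictures each bystander was found in at least one view, within about 3 pixels of its starting place where I had one. The oil bottle was missed in the top view and the wash bottle in the side view.
- **What disagreed:**
  - The wrist-camera estimate of the chest's x position was about 3 mm off the others.
  - The first bottle rubbed a port side with 5 N, so I shifted it about 3 mm.
  - The first probe pressed a stored bottle's cap with 44 N through the fingertips. That is above the 40 N limit set for the arm and gripper body, though it was the fingers that touched. I used smaller steps after that.

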